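# Clamp the drip tray down with the ratcheting lever

## Robot

A 6-joint arm with a two-finger parallel gripper is mounted at the origin on the work surface. World frame = base frame: x ahead of the robot, y to its left, z up, the work surface at z = 0. Lengths are in m, angles in rad, forces in N, time in s.
With the tool pointing down it reaches from about 0.325 to 1 m from the base axis. Payload 5.1 kg.
Tool frame: the origin (TCP) lies at the very end of the fingers, on their centre line; the grasp point (between the pads) lies ctrl.grip_depth behind it (ctrl.grip_depth is the distance from the TCP to the grasp point, in m); z points along the fingers, y is the line along which they close (so a half turn about z gives the same grasp; the last joint's range is limited). The gripper opens to 85 mm and grips with 20 to 120 N. Pads are 22 mm wide; open, the fingers measure 114 mm over their backs; the gripper's body (76 mm by 85 mm) begins 54 mm behind the grasp point. The pads swing forward as they close: fully open they stand 13 mm farther back than shut.
Start: joints at [1.032, 0.124, 1.65, -0, 1.367, -0.083], TCP at [0.286, 0.584, 0.231] pointing down, gripper open.
Joint ranges: [-2.61, 2.61], [-1.02, 2.33], [0.03, 2.71], [-1.35, 4.49], [0.32, 2.68], [-2.91, 2.91]. Speed limits (rad/s): [2.57, 2.57, 3.14, 3.14, 3.14, 3.14].

## Interface

Orientations are given as a rotation vector (axis times angle).
In Python, from cell import sensors, viewer, ctrl gives the robot as it stands.
- The arm moves only by the tool step_arm, never from a script. Its argument "moves" is a list of rows, each a list of 3 entries, a list of its own where there are three numbers: the finger opening in mm, from 0 to 85.4, then the shift along the tool's x, y, z in mm, then the turn, a rotation vector about the tool's x, y, z in rad. In form: [[jaw, [x, y, z], [ax, ay, az]], ...]. A call has 1 to 20 rows; each row is the pose to reach, as a shift and turn from the pose commanded when the call began, along the tool's axes at that moment; what a row does not reach only later rows make up. A row lasts 1/10 s, in which the tool goes at most 50 mm and 8.59 degrees, less where a joint would pass 70% of its speed; a pose out of reach is approached as far as the arm can. A call with a gripper value outside its range is refused whole. The fingers move at their own pace and stop on an object; the grip force is fixed at half the most. Time passes only in rows, so rows that repeat a pose let the fingers close. It gives the time, the measured TCP pose, the force, the opening and the grip force at its end, in the units of the state.
- sensors.read_state(): the state, without advancing time (a new reading comes with each control period).
- viewer.snapshot(name): name is "side" or "top"; returns a dict with "img" (480x640x3 uint8, red, green, blue), "mtx" (3x3 intrinsics, pixels), "k1" (the pictures are not rectified: a ray, as slopes to the right and down, at radius r is drawn at 1 + k1 r^2 times it, then the intrinsics apply), "pose" (4x4, takes a point from camera to world coordinates). Camera axes: x right, y up, looking along -z (the intrinsics and any distortion apply to the point x, -y, -z); pixel columns grow to the right and rows downward; lengths in m; the calibration is good to about 2 mm. A picture is of the moment at which its call begins. There is no depth.
- ctrl.close_job(): hands the job in; it is judged then, once.
The state is a dict: "time_s": time; "joint_pos": joint angles; "joint_vel": joint speeds; "joint_efforts": joint torques, N m; "position": TCP position; "ee_rot": TCP orientation; "ft_force": force on the tool from outside, world axes, zero at the start; "ft_torque": the same for the moment, N m; "grip_width": finger opening in m; "grip_force": force on a finger pad.
Only numpy, scipy, OpenCV 4.12 (cv2) and the standard library are available. Lean on these libraries where they do the work, as an engineer would, in place of code of your own. Each camera call takes 0.05 s, during which the arm holds its last target. There are 200 camera calls.

## Task

Clamp the drip tray down firmly: work the clamp's lift-and-drop lever clockwise (seen from above) in short strokes between its two uprights, lifting it out of its teeth for each return, until the screw bears on the tray's tongue and the knob takes a pull of about 7.5 newtons to turn, and no tighter. Then, without loosening the screw, lift the lever once more, swing it back to the right-hand upright (seen from the robot) and let it drop fully home into its teeth there. Leave the mug, the tin and the bottle where they stand.

Things in the scene. Friction and masses are not known exactly. Their poses are not given: they have to be found in the camera images.
- clamp: Steel hold-down bracket fixed to the counter: base plate 90 x 130 x 8 mm, two uprights (40 x 8, 112 mm tall, 46 mm left and right of the screw) that block the lever, and a crossbar. Origin on the counter under the upright screw's axis; z up; -x is its front, facing the robot within about 17 degrees, +x points to the tray, +y is the left side seen from the robot.
- screw: Screw in the clamp's crossbar. Origin at the centre of its round nose's underside, z up. It has a crown of 12 teeth (30 degrees apart) under the lever's hub. Clockwise seen from above it sinks 30 mm a turn (with the lever on it); it starts 7 to 12 mm above the tongue, 2 to 3 strokes. It has friction, does not run back by itself, and must be stopped by feel: the pad yields a little under it.
- knob (a point): Grip point of the lever's upright black knob, a cylinder 24 mm across and 52 mm tall, 110 mm out from the screw's axis; the point lies on its axis, 25 mm below its top and 27 mm above the lever arm (16 mm wide, 12 thick). The lever swings 0.92 rad to either side of the clamp's front (-x) direction. Pull, level and across the lever: 3 to 4 N running free, past 4.5 N as the screw bears, firm at 7.5 N (6.5 to 8.5).
- park (a point): Where the knob is to be parked (compare seen from above): 110 mm from the screw's axis, 0.72 rad to the right of the clamp's front direction, at the counter-clockwise end of the lever's swing. The lever drives the screw both ways when home in its teeth (about 0.2 rad of slack) and swings freely when lifted 4 mm or more (at most 14 mm); a spring and its weight pull it down with 6 to 8 N.
- tray: Black drip tray with steel slats, 200 x 260 x 40 mm, origin at the centre of its underside, fixed in place. Its steel tongue (50 mm wide, top 22 mm above the origin) reaches to under the screw. When the lever is home in the teeth the knob point is 90 mm above the screw's origin; when it rests on the tips of the teeth, 94 mm, and it drops in when swung on a little with the knob free to sink.
- mug: White cup standing on the tray, 80 mm across, 90 mm tall, origin at the centre of its underside. Leave it alone.
- sugar_tin: Aluminium tin on the counter beside the work, 70 mm across, 120 mm tall, origin at the centre of its underside. Leave it alone.
- syrup: Amber glass bottle on the counter beside the work, 64 mm across, 190 mm tall, origin at the centre of its underside. Leave it alone.

How it is judged:
On the way:
1. the screw presses firmly on the tray's tongue (contact force between screw and tray above 45 N), for 0.2 s.
At the end, for the whole second after the job is handed in: The screw still presses on the tongue with more than 45 N (a pull of 7.5 N gives 80 N), the knob is within 45 mm (seen from above) of the park point, and the lever is home in its teeth (knob point under 92 mm above the screw's origin; 90 home, 94 on the tips) (contact force between screw and tray above 45 N and horizontal distance between knob and park below 0.045 m and z of knob in the frame of screw below 0.092 m); the robot touches nothing.
It fails at once if the screw is overtightened (a pull of some 9 N or more) (contact force between screw and tray above 130 N).
It fails at once if the mug, the tin or the bottle is moved more than 30 mm (distance of any of mug, sugar_tin, syrup from where it was at the start of the episode above 0.03 m).
It also fails if it takes over 72 s, if anything falls off the work surface, if the arm or the gripper's body presses on something with over 40 N, if the wrist force passes 120 N, or if a joint passes its speed limit or range.

## Working session

There is one attempt and no reset: what is moved stays moved. The work goes in short steps, Python scripts to look and compute and a tool call to move; the robot and the scene stay as the last step left them, time stands still between calls to the robot, and variables do not carry over. Pictures are saved under pics/ and viewed, at most 10 in all, crops included, and the job is handed in when it is done.

Besides the shell and the picture viewer there is one more tool, called after "Call:" by a JSON object that holds its "name" and its "arguments". step_arm: Moves the arm, as the interface text tells. Its arguments: {"type":"object","properties":{"moves":{"type":"array"}},"required":["moves"]}

```bash
mkdir -p pics
python3 - <<'E'
from cell import sensors, viewer, ctrl
import cv2, numpy as np
s=sensors.read_state(); print({k:np.round(v,3).tolist() for k,v in s.items()}); print(ctrl.grip_depth)
for n in("side","top"):
    d=viewer.snapshot(n); cv2.imwrite(f"pics/{n}0.png",d["img"][:,:,::-1]); print(n,d["mtx"].round(1).tolist(),d["k1"],d["pose"].round(3).tolist())
E
```

```text
{'time_s': 0.0, 'joint_pos': [1.032, 0.125, 1.652, 0.0, 1.367, -0.083], 'joint_vel': [0.0, -0.002, -0.0, 0.001, 0.001, -0.002], 'joint_efforts': [-0.001, -42.362, -36.545, -0.0, 0.007, -0.0], 'position': [0.286, 0.583, 0.23], 'ee_rot': [-0.71, -3.06, 0.003], 'ft_force': [-0.484, -0.49, 0.249], 'ft_torque': [-0.023, -0.033, -0.011], 'grip_force': 0.0, 'grip_width': 0.085}
0.0187
side [[452.2, 0.0, 318.2], [0.0, 452.2, 238.3], [0.0, 0.0, 1.0]] -0.07194376107197695 [[0.838, 0.332, -0.433, 0.232], [-0.545, 0.48, -0.687, -0.632], [-0.02, 0.812, 0.583, 0.636], [0.0, 0.0, 0.0, 1.0]]
top [[466.1, 0.0, 323.9], [0.0, 466.1, 230.0], [0.0, 0.0, 1.0]] -0.11450807680801274 [[-0.008, 0.99, -0.141, 0.486], [-1.0, -0.011, -0.018, 0.001], [-0.02, 0.141, 0.99, 1.047], [0.0, 0.0, 0.0, 1.0]]
```

View pics/side0.png

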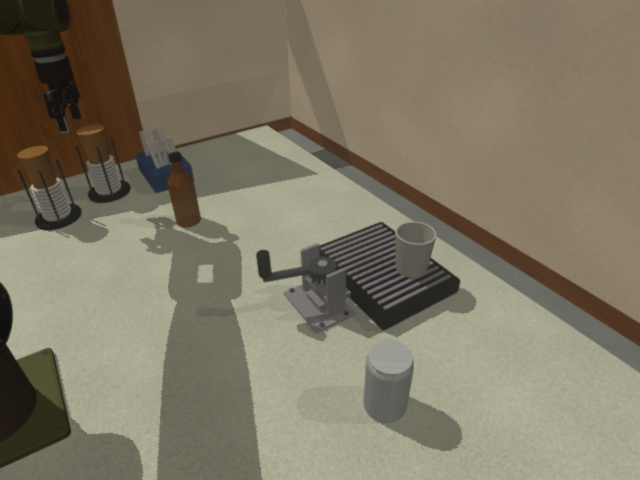

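View pics/top0.png

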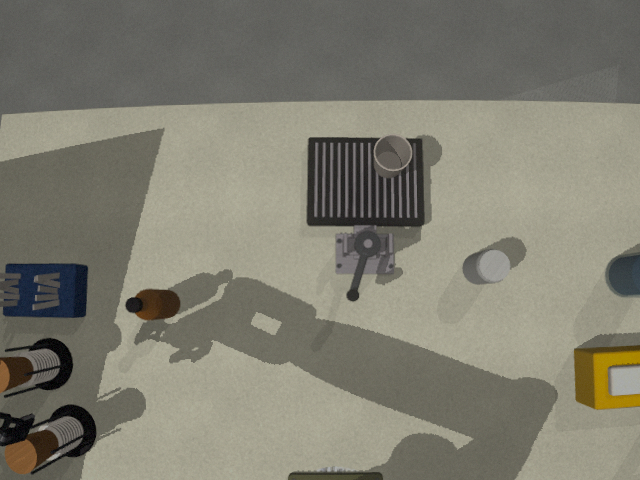

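Side view: knob about (264,264), hub about (322,267). Top view: hub (368,243), knob (352,295), bottle (155,304), tin (492,266), mug on the tray (392,155). I'll enlarge both.

Run:
```python
import cv2, numpy as np
a=cv2.imread("pics/top0.png")[210:310,310:420]; b=cv2.imread("pics/side0.png")[230:340,245:365]
a=cv2.resize(a,(400*110//100,400),interpolation=cv2.INTER_CUBIC); b=cv2.resize(b,(0,0),fx=3,fy=3,interpolation=cv2.INTER_CUBIC)
o=np.zeros((400,800,3),np.uint8); o[:,:440]=a; o[:330,440:800]=b; cv2.imwrite("pics/crop0.png",o)
```

```text
(no output)
```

View pics/crop0.png

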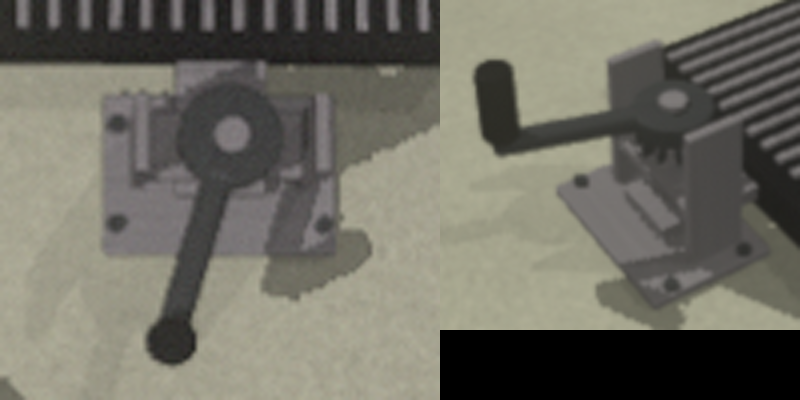

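```bash
cat > h.py <<'E'
from cell import sensors, viewer, ctrl
import cv2, numpy as np
def cam(n):
    d=viewer.snapshot(n); return d
def ray(d,px):
    m=d["mtx"]; k=d["k1"]
    u=(np.array(px)-m[:2,2])/[m[0,0],m[1,1]]
    v=u.copy()
    for _ in range(20): v=u/(1+k*(v@v))
    r=d["pose"][:3,:3]@[v[0],-v[1],-1]; return d["pose"][:3,3],r/np.linalg.norm(r)
def atz(d,px,z):
    o,r=ray(d,px); return o+r*(z-o[2])/r[2]
def tri(da,pa,db,pb):
    o1,r1=ray(da,pa);o2,r2=ray(db,pb)
    t=np.linalg.lstsq(np.c_[r1,-r2],o2-o1,rcond=None)[0]
    a,b=o1+t[0]*r1,o2+t[1]*r2; return (a+b)/2,np.linalg.norm(a-b)
def proj(d,p):
    q=d["pose"][:3,:3].T@(np.array(p)-d["pose"][:3,3]); v=np.array([q[0],-q[1]])/-q[2]
    v=v*(1+d["k1"]*(v@v)); return v*[d["mtx"][0,0],d["mtx"][1,1]]+d["mtx"][:2,2]
E
python3 - <<'E'
from h import *
t=cam("top");s=cam("side")
print("knobtop",tri(t,(352.75,294.5),s,(263,252.7)))
print("hub",tri(t,(368,243.25),s,(322.7,263.)))
c=lambda x,y:(310+x/4,210+y/4)
for p in [(102,253),(338,255),(102,95),(117,123),(117,222),(324,222)]: print(p,atz(t,c(*p),.008).round(4))
for p in [(136,95),(329,95)]: print('upr top',atz(t,c(*p),.112).round(4))
print('tin',atz(t,(492,266),.12),'bottle cap',atz(t,(134,306),.19),'mug',atz(t,(392,152),.13))
E
```

```text
knobtop (array([ 0.49006618, -0.03630063,  0.14740983]), np.float64(0.0013203204615083028))
hub (array([ 0.59389633, -0.07118016,  0.09967547]), np.float64(0.0014377837909122064))
(102, 253) [ 0.5373 -0.0043  0.008 ]
(338, 255) [ 0.5347 -0.1354  0.008 ]
(102, 95) [ 0.6259 -0.0053  0.008 ]
(117, 123) [ 0.61   -0.0135  0.008 ]
(117, 222) [ 0.5545 -0.0128  0.008 ]
(324, 222) [ 0.5531 -0.1281  0.008 ]
upr top [ 0.6117 -0.0218  0.112 ]
upr top [ 0.6106 -0.1194  0.112 ]
tin [ 0.54202117 -0.31771138  0.12      ] bottle cap [0.46901145 0.37403282 0.19      ] mug [ 0.7765324 -0.1219402  0.13     ]
```

```bash
cat >> h.py <<'E'
from scipy.spatial.transform import Rotation as Ro
AX=np.array([.594,-.0712]); 
def toolphi(R): return np.arctan2(R[0,1],R[1,1])   # y axis=(sin,cos)
def go(p,phi):
    s=sensors.read_state(); R=Ro.from_rotvec(s["ee_rot"]).as_matrix()
    T=np.array([[-np.cos(phi),np.sin(phi),0],[np.sin(phi),np.cos(phi),0],[0,0,-1]])
    print("shift mm",(R.T@(np.array(p)-s["position"])*1e3).round(1),"turn",Ro.from_matrix(R.T@T).as_rotvec().round(3),"phi",toolphi(R).round(3))
def rep():
    s=sensors.read_state(); R=Ro.from_rotvec(s["ee_rot"]).as_matrix(); p=s["position"]; d=p[:2]-AX; f=toolphi(R)
    ph=np.arctan2(d[1],-d[0])
    print("t",s["time_s"],"pos",p.round(4),"toolphi",f.round(3),"posphi",ph.round(3),"r",np.hypot(*d).round(4),"F tool(rad,tan,down)",(R.T@s["ft_force"]).round(2),"w",s["grip_width"].round(4),s["grip_force"],'tilt',R[2,:2].round(3),'j6',s["joint_pos"][5].round(2))
E
python3 -c "
from h import *
go([.490,-.0363,.185],.324)"
```

```text
shift mm [-455.9 -466.5   46.1] turn [-0.001 -0.    -0.132] phi 0.456
```

Call:
{"name": "step_arm", "arguments": {"moves": [[60, [-456, -466, 46], [0, 0, -0.132]], [60, [-456, -466, 46], [0, 0, -0.132]], [60, [-456, -466, 46], [0, 0, -0.132]], [60, [-456, -466, 46], [0, 0, -0.132]], [60, [-456, -466, 46], [0, 0, -0.132]], [60, [-456, -466, 46], [0, 0, -0.132]], [60, [-456, -466, 46], [0, 0, -0.132]], [60, [-456, -466, 46], [0, 0, -0.132]], [60, [-456, -466, 46], [0, 0, -0.132]], [60, [-456, -466, 46], [0, 0, -0.132]], [60, [-456, -466, 46], [0, 0, -0.132]], [60, [-456, -466, 46], [0, 0, -0.132]], [60, [-456, -466, 46], [0, 0, -0.132]], [60, [-456, -466, 46], [0, 0, -0.132]], [60, [-456, -466, 46], [0, 0, -0.132]], [60, [-456, -466, 46], [0, 0, -0.132]]]}}

```text
time_s: 1.8
position: [0.4901, -0.0348, 0.1851]
ee_rot: [-0.506, -3.1, -0.001]
ft_force: [-0.2, 0.1, 0.3]
grip_width: 0.0599
grip_force: 0.0
```

Run:
```python
from h import *
rep(); go([.490,-.0363,.104],.324)
o=np.zeros((480,800,3),np.uint8)
t=cam("top");s=cam("side")
a=cv2.resize(t["img"][230:330,300:400],(400,400),interpolation=2);b=cv2.resize(s["img"][180:300,200:320],(400,400),interpolation=2)
cv2.imwrite("pics/hov.png",np.hstack([a,b])[:,:,::-1])
```

```text
Traceback (most recent call last):
  File "h.py", line 30, in rep
    print("t",s["time_s"],"pos",p.round(4),"toolphi",f.round(3),"posphi",ph.round(3),"r",np.hypot(*d).round(4),"F tool(rad,tan,down)",(R.T@s["ft_force"]).round(2),"w",s["grip_width"].round(4),s["grip_force"],'tilt',R[2,:2].round(3),'j6',s["joint_pos"][5].round(2))
                                                                                                                                                                       ^^^^^^^^^^^^^^^^^^^^^
AttributeError: 'float' object has no attribute 'round'
```

```bash
sed -i 's/s\["grip_width"\].round(4)/round(s["grip_width"],4)/; s/s\["joint_pos"\]\[5\].round(2)/round(float(s["joint_pos"][5]),2)/' h.py
python3 - <<'E'
from h import *
rep(); go([.490,-.0363,.104],.324)
t=cam("top");s=cam("side")
a=cv2.resize(t["img"][230:330,300:400],(400,400),interpolation=2);b=cv2.resize(s["img"][180:300,200:320],(400,400),interpolation=2)
cv2.imwrite("pics/hov.png",np.hstack([a,b])[:,:,::-1])
E
```

```text
t 1.8 pos [ 0.4901 -0.0348  0.1851] toolphi 0.323 posphi 0.337 r 0.1101 F tool(rad,tan,down) [ 0.22  0.03 -0.29] w 0.0599 0.0 tilt [0.001 0.   ] j6 -1.43
shift mm [-0.4 -1.5 81.1] turn [ 0.    -0.001  0.001] phi 0.323
```

View pics/hov.png

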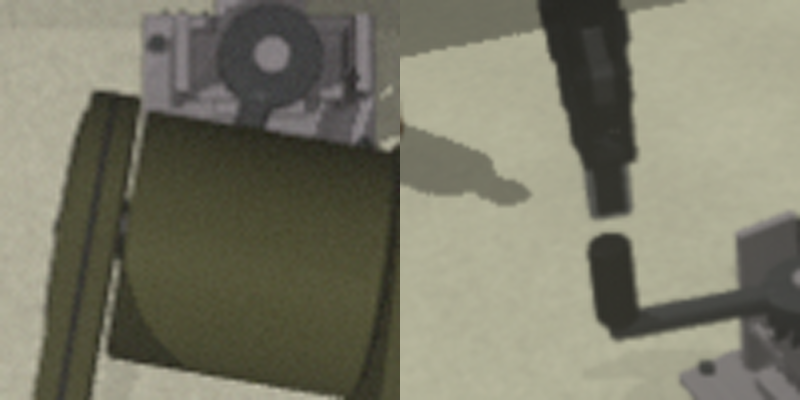

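Side crop shows the fingers right above the knob, in line with it. I'll descend and close to centre the grip.

Call:
{"name": "step_arm", "arguments": {"moves": [[60, [-0.5, -1.5, 40], [0, 0, 0]], [60, [-0.5, -1.5, 80], [0, 0, 0]], [60, [-0.5, -1.5, 80], [0, 0, 0]], [20, [-0.5, -1.5, 80], [0, 0, 0]], [20, [-0.5, -1.5, 80], [0, 0, 0]], [20, [-0.5, -1.5, 80], [0, 0, 0]], [20, [-0.5, -1.5, 80], [0, 0, 0]], [20, [-0.5, -1.5, 80], [0, 0, 0]]]}}

```text
time_s: 2.7
position: [0.4917, -0.0371, 0.1075]
ee_rot: [0.506, 3.097, 0.001]
ft_force: [-2.9, 1.6, 6.1]
grip_width: 0.0226
grip_force: 58.8
```

```bash
python3 -c "
from h import *
rep()"
```

```text
t 2.7 pos [ 0.4917 -0.0371  0.1075] toolphi 0.324 posphi 0.322 r 0.1078 F tool(rad,tan,down) [ 3.29  0.63 -6.09] w 0.0226 58.786057233810425 tilt [-0.003  0.001] j6 -1.43
```

Call:
{"name": "step_arm", "arguments": {"moves": [[28, [0, 0, 0], [0, 0, 0]], [28, [0, 0, 0], [0, 0, 0]], [28, [-0.5, 11, 0.5], [0, 0, 0.1]], [28, [-2.2, 21.9, 1], [0, 0, 0.2]], [28, [-4.9, 32.5, 1.4], [0, 0, 0.3]]]}}

```text
time_s: 3.2
position: [0.5053, -0.0079, 0.1037]
ee_rot: [-0.971, -2.988, 0.001]
ft_force: [0.1, -0.8, 0.4]
grip_width: 0.0282
grip_force: 0.2
```

```bash
python3 -c "
from h import *
rep()"
```

```text
t 3.2 pos [ 0.5053 -0.0079  0.1037] toolphi 0.628 posphi 0.62 r 0.109 F tool(rad,tan,down) [-0.51 -0.56 -0.43] w 0.0282 0.22600118536502123 tilt [ 0.    -0.001] j6 -1.06
```

Call:
{"name": "step_arm", "arguments": {"moves": [[28, [-0.1, 5.5, 0.2], [0, 0, 0.05]], [28, [-0.5, 11, 0.5], [0, 0, 0.1]], [28, [-1.2, 16.4, 0.7], [0, 0, 0.15]]]}}

```text
time_s: 3.5
position: [0.5158, 0.0049, 0.1028]
ee_rot: [-1.188, -2.908, 0.001]
ft_force: [-0.4, -0.5, -0.0]
grip_width: 0.028
grip_force: 0.2
```

```bash
python3 -c "
from h import *
rep()"
```

```text
t 3.5 pos [0.5158 0.0049 0.1028] toolphi 0.776 posphi 0.772 r 0.1091 F tool(rad,tan,down) [-0.07 -0.63  0.02] w 0.028 0.20346147939562798 tilt [ 0.    -0.001] j6 -0.89
```

Run:
```python
from h import *
s=cam("side");b=cv2.resize(s["img"][180:330,200:400],(800,600),interpolation=2)
cv2.imwrite("pics/s1.png",b[:,:,::-1])
```

```text
(no output)
```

View pics/s1.png

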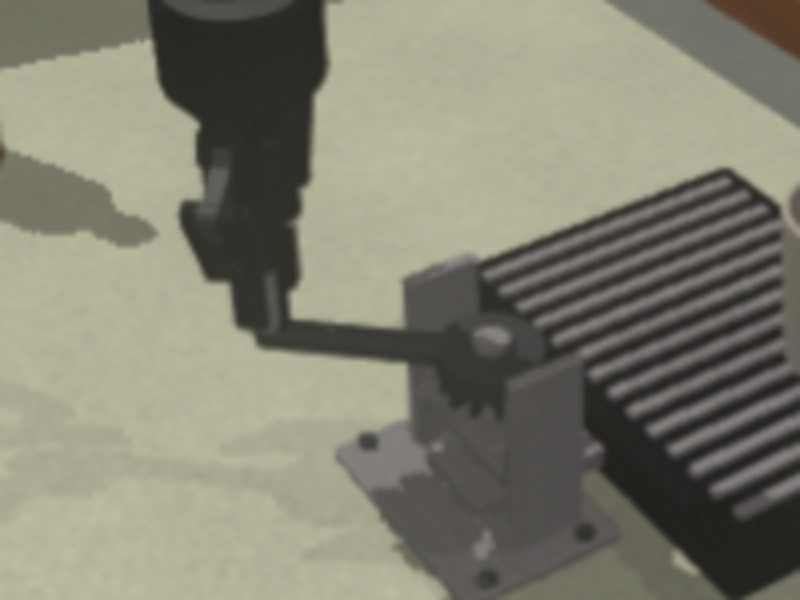

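The lever followed to about 0.76 rad, with the fingertips just above the arm. I'll check the force in a short further push.

Call:
{"name": "step_arm", "arguments": {"moves": [[28, [0, 3, 0.1], [0, 0, 0.027]], [28, [-0.2, 6, 0.2], [0, 0, 0.055]]]}}

```text
time_s: 3.75
position: [0.5195, 0.0084, 0.1025]
ee_rot: [-1.264, -2.874, 0.003]
ft_force: [-3.1, -1.6, 1.0]
grip_width: 0.0282
grip_force: 1.9
```

Run:
```python
from h import *
rep()
t=cam("top");s=cam("side")
a=cv2.resize(t["img"][210:290,330:410],(400,400),interpolation=2);b=cv2.resize(s["img"][230:310,290:370],(400,400),interpolation=2)
cv2.imwrite("pics/s2.png",np.hstack([a,b])[:,:,::-1])
```

```text
t 3.75 pos [0.5195 0.0084 0.1025] toolphi 0.829 posphi 0.819 r 0.109 F tool(rad,tan,down) [ 0.88 -3.37 -1.01] w 0.0282 1.8878645449876785 tilt [ 0.001 -0.002] j6 -0.83
```

View pics/s2.png

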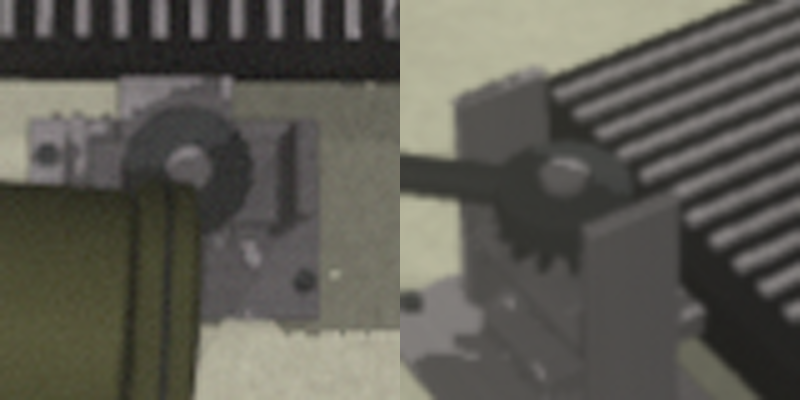

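Force is now −3.4 N tangential, so the lever is home and driving the screw; the side crop shows the hub seated on the crown. Next I'll regrip, lift and swing back.

```bash
cat >> h.py <<'E'
def gen(d0,d1,n,jaw,e=0.,az0=0.,y0=0.,z0=0.,pitch=0.,R=109.5):
    rows=[]
    for d in np.linspace(d0,d1,n):
        X,Y=R*(np.cos(d)-1)-y0*np.sin(d),R*np.sin(d)+y0*np.cos(d)
        rows.append("[%g, [%.1f, %.1f, %.1f], [0, 0, %.3f]]"%(jaw,X*np.cos(e)+Y*np.sin(e),-X*np.sin(e)+Y*np.cos(e),z0+pitch*d,az0+d))
    print(", ".join(rows))
E
python3 -c "
from h import *
gen(-.12,-1.63,13,20,e=.03,az0=.1,y0=-2,z0=-9)"
```

```text
[20, [-1.5, -15.1, -9.0], [0, 0, -0.020]], [20, [-4.6, -28.5, -9.0], [0, 0, -0.146]], [20, [-9.4, -41.4, -9.0], [0, 0, -0.272]], [20, [-15.8, -53.6, -9.0], [0, 0, -0.397]], [20, [-23.7, -64.9, -9.0], [0, 0, -0.523]], [20, [-32.9, -75.1, -9.0], [0, 0, -0.649]], [20, [-43.4, -84.1, -9.0], [0, 0, -0.775]], [20, [-54.9, -91.7, -9.0], [0, 0, -0.901]], [20, [-67.2, -97.8, -9.0], [0, 0, -1.027]], [20, [-80.2, -102.3, -9.0], [0, 0, -1.152]], [20, [-93.7, -105.1, -9.0], [0, 0, -1.278]], [20, [-107.4, -106.2, -9.0], [0, 0, -1.404]], [20, [-121.2, -105.6, -9.0], [0, 0, -1.530]]
```

Call:
{"name": "step_arm", "arguments": {"moves": [[20, [0, -2, 0], [0, 0, 0.1]], [20, [0, -2, 0], [0, 0, 0.1]], [20, [0, -2, 0], [0, 0, 0.1]], [20, [0, -2, -5], [0, 0, 0.1]], [20, [0, -2, -10], [0, 0, 0.1]], [20, [0, -2, -10], [0, 0, 0.1]], [20, [-1.5, -15.1, -10], [0, 0, -0.02]], [20, [-4.6, -28.5, -10], [0, 0, -0.146]], [20, [-9.4, -41.4, -10], [0, 0, -0.272]], [20, [-15.8, -53.6, -10], [0, 0, -0.397]], [20, [-23.7, -64.9, -10], [0, 0, -0.523]], [20, [-32.9, -75.1, -10], [0, 0, -0.649]]]}}

```text
time_s: 5.05
position: [0.4854, -0.0661, 0.1115]
ee_rot: [-0.273, -3.126, -0.001]
ft_force: [0.5, 0.4, -6.5]
grip_width: 0.023
grip_force: 60.6
```

```bash
python3 -c "
from h import *
rep();gen(-.125,-1.0,8,20,e=.13)"
```

```text
t 5.05 pos [ 0.4854 -0.0661  0.1115] toolphi 0.174 posphi 0.047 r 0.1088 F tool(rad,tan,down) [-0.43  0.46  6.46] w 0.023 60.60169458389282 tilt [0.004 0.   ] j6 -1.64
[20, [-2.6, -13.4, 0.0], [0, 0, -0.125]], [20, [-6.9, -26.4, 0.0], [0, 0, -0.250]], [20, [-12.7, -38.8, 0.0], [0, 0, -0.375]], [20, [-20.1, -50.3, 0.0], [0, 0, -0.500]], [20, [-28.8, -60.8, 0.0], [0, 0, -0.625]], [20, [-38.8, -70.2, 0.0], [0, 0, -0.750]], [20, [-49.9, -78.2, 0.0], [0, 0, -0.875]], [20, [-61.9, -84.8, 0.0], [0, 0, -1.000]]
```

Call:
{"name": "step_arm", "arguments": {"moves": [[20, [-2.6, -13.4, 0], [0, 0, -0.125]], [20, [-6.9, -26.4, 0], [0, 0, -0.25]], [20, [-12.7, -38.8, 0], [0, 0, -0.375]], [20, [-20.1, -50.3, 0], [0, 0, -0.5]], [20, [-28.8, -60.8, 0], [0, 0, -0.625]], [20, [-38.8, -70.2, 0], [0, 0, -0.75]], [20, [-49.9, -78.2, 0], [0, 0, -0.875]], [20, [-49.9, -78.2, 0], [0, 0, -0.875]], [30, [-49.9, -78.2, 0], [0, 0, -0.875]], [30, [-49.9, -78.2, 4], [0, 0, -0.875]], [30, [-49.9, -78.2, 8], [0, 0, -0.875]]]}}

```text
time_s: 6.15
position: [0.5233, -0.1521, 0.1064]
ee_rot: [-1.068, 2.952, -0.004]
ft_force: [0.0, -0.5, -0.4]
grip_width: 0.0298
grip_force: 0.0
```

Run:
```python
from h import *
rep()
gen(.1,1.0,10,30,e=.13,pitch=4.77)
t=cam("top");s=cam("side")
a=cv2.resize(t["img"][210:310,320:420],(400,400),interpolation=2);b=cv2.resize(s["img"][210:310,240:340],(400,400),interpolation=2)
cv2.imwrite("pics/s3.png",np.hstack([a,b])[:,:,::-1])
```

```text
t 6.15 pos [ 0.5233 -0.1521  0.1064] toolphi -0.694 posphi -0.853 r 0.1075 F tool(rad,tan,down) [ 0.33 -0.43  0.44] w 0.0298 0.0 tilt [-0.002 -0.003] j6 -2.65
[30, [0.9, 10.9, 0.5], [0, 0, 0.100]], [30, [0.7, 21.9, 1.0], [0, 0, 0.200]], [30, [-0.7, 32.7, 1.4], [0, 0, 0.300]], [30, [-3.0, 43.4, 1.9], [0, 0, 0.400]], [30, [-6.5, 53.8, 2.4], [0, 0, 0.500]], [30, [-10.9, 63.8, 2.9], [0, 0, 0.600]], [30, [-16.4, 73.3, 3.3], [0, 0, 0.700]], [30, [-22.7, 82.2, 3.8], [0, 0, 0.800]], [30, [-30.0, 90.4, 4.3], [0, 0, 0.900]], [30, [-38.0, 97.9, 4.8], [0, 0, 1.000]]
```

View pics/s3.png

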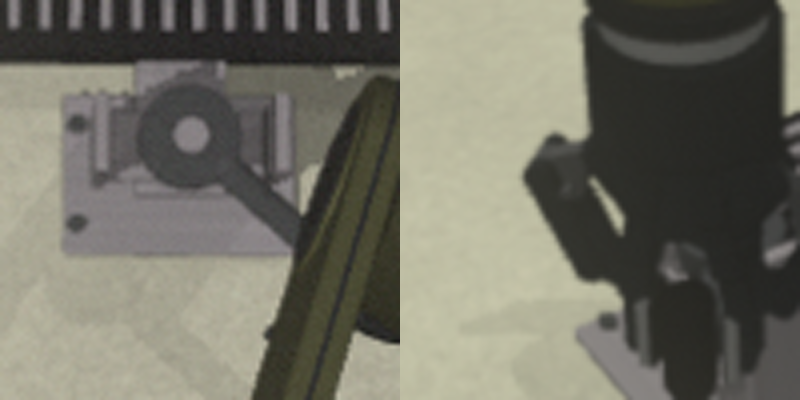

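Lever is at the right-hand end with the knob between the fingers. Starting the drive stroke.

Call:
{"name": "step_arm", "arguments": {"moves": [[30, [0.9, 10.9, 0.5], [0, 0, 0.1]], [30, [0.7, 21.9, 1], [0, 0, 0.2]], [30, [-0.7, 32.7, 1.4], [0, 0, 0.3]], [30, [-3, 43.4, 1.9], [0, 0, 0.4]], [30, [-6.5, 53.8, 2.4], [0, 0, 0.5]]]}}

```text
time_s: 6.75
position: [0.4933, -0.108, 0.104]
ee_rot: [-0.299, 3.126, -0.007]
ft_force: [-0.4, -5.6, 0.9]
grip_width: 0.0299
grip_force: 2.7
```

Run:
```python
from h import *
rep()
```

```text
t 6.75 pos [ 0.4933 -0.108   0.104 ] toolphi -0.191 posphi -0.35 r 0.1072 F tool(rad,tan,down) [ 1.48 -5.45 -0.9 ] w 0.0299 2.735998257994652 tilt [-0.001 -0.005] j6 -2.08
```

Call:
{"name": "step_arm", "arguments": {"moves": [[30, [0.2, 1.5, 0.1], [0, 0, 0.014]], [30, [0.4, 3, 0.1], [0, 0, 0.027]]]}}

```text
time_s: 6.95
position: [0.4923, -0.1049, 0.1037]
ee_rot: [-0.266, 3.129, -0.006]
ft_force: [-2.3, -5.4, 2.9]
grip_width: 0.0297
grip_force: 2.7
```

Run:
```python
from h import *
rep()
```

```text
t 6.95 pos [ 0.4923 -0.1049  0.1037] toolphi -0.169 posphi -0.32 r 0.1071 F tool(rad,tan,down) [ 3.15 -4.97 -2.93] w 0.0297 2.658289521932602 tilt [-0.001 -0.004] j6 -2.05
```

Run:
```python
from h import *
gen(.05,.3,6,30,e=.15,pitch=4.77)
```

```text
[30, [0.7, 5.4, 0.2], [0, 0, 0.050]], [30, [1.1, 10.9, 0.5], [0, 0, 0.100]], [30, [1.2, 16.4, 0.7], [0, 0, 0.150]], [30, [1.1, 21.8, 1.0], [0, 0, 0.200]], [30, [0.7, 27.3, 1.2], [0, 0, 0.250]], [30, [-0.0, 32.7, 1.4], [0, 0, 0.300]]
```

Call:
{"name": "step_arm", "arguments": {"moves": [[30, [0.7, 5.4, 0.2], [0, 0, 0.05]], [30, [1.1, 10.9, 0.5], [0, 0, 0.1]]]}}

```text
time_s: 7.15
position: [0.4893, -0.0945, 0.1031]
ee_rot: [-0.106, 3.139, -0.005]
ft_force: [-1.7, -5.1, 3.1]
grip_width: 0.0303
grip_force: 2.7
```

Run:
```python
from h import *
rep()
```

```text
t 7.15 pos [ 0.4893 -0.0945  0.1031] toolphi -0.067 posphi -0.219 r 0.1072 F tool(rad,tan,down) [ 2.05 -4.98 -3.08] w 0.0303 2.687975987792015 tilt [-0.001 -0.003] j6 -1.93
```

Call:
{"name": "step_arm", "arguments": {"moves": [[30, [0.7, 5.4, -1.5], [0, 0, 0.05]], [30, [1.1, 10.9, -2], [0, 0, 0.1]], [30, [1.2, 16.4, -2], [0, 0, 0.15]]]}}

```text
time_s: 7.45
position: [0.4869, -0.0777, 0.1041]
ee_rot: [0.13, 3.138, -0.004]
ft_force: [0.9, -4.3, -3.7]
grip_width: 0.0299
grip_force: 2.3
```

Run:
```python
from h import *
rep()
```

```text
t 7.45 pos [ 0.4869 -0.0777  0.1041] toolphi 0.083 posphi -0.06 r 0.1072 F tool(rad,tan,down) [-1.2  -4.22  3.7 ] w 0.0299 2.2711095213890076 tilt [-0.001 -0.002] j6 -1.75
```

Call:
{"name": "step_arm", "arguments": {"moves": [[30, [0.7, 5.4, 0.6], [0, 0, 0.05]], [30, [1.1, 10.9, 1], [0, 0, 0.1]], [30, [1.2, 16.4, 1.2], [0, 0, 0.15]], [30, [1.1, 21.8, 1.5], [0, 0, 0.2]]]}}

```text
time_s: 7.85
position: [0.4875, -0.0558, 0.1026]
ee_rot: [0.442, 3.109, -0.003]
ft_force: [-0.1, -5.8, -2.3]
grip_width: 0.0301
grip_force: 2.2
```

Run:
```python
from h import *
rep()
```

```text
t 7.85 pos [ 0.4875 -0.0558  0.1026] toolphi 0.283 posphi 0.144 r 0.1076 F tool(rad,tan,down) [-1.5  -5.55  2.26] w 0.0301 2.1959278732538223 tilt [-0.001 -0.002] j6 -1.51
```

Call:
{"name": "step_arm", "arguments": {"moves": [[30, [0.2, 1.1, 0.1], [0, 0, 0.01]], [30, [0.3, 2.2, 0.1], [0, 0, 0.02]]]}}

```text
time_s: 8.05
position: [0.4878, -0.0533, 0.1025]
ee_rot: [0.471, 3.106, -0.002]
ft_force: [0.2, -4.2, -1.7]
grip_width: 0.0302
grip_force: 2.1
```

Run:
```python
from h import *
rep()
```

```text
t 8.05 pos [ 0.4878 -0.0533  0.1025] toolphi 0.301 posphi 0.167 r 0.1077 F tool(rad,tan,down) [-1.4  -3.98  1.67] w 0.0302 2.1322549134492874 tilt [-0.001 -0.001] j6 -1.49
```

Call:
{"name": "step_arm", "arguments": {"moves": [[30, [0.7, 5.4, 0.2], [0, 0, 0.05]], [30, [1.1, 10.9, 0.5], [0, 0, 0.1]], [30, [1.2, 16.4, 0.7], [0, 0, 0.15]], [30, [1.2, 18.6, 0.8], [0, 0, 0.17]]]}}

```text
time_s: 8.45
position: [0.4921, -0.0348, 0.1016]
ee_rot: [0.734, 3.054, -0.001]
ft_force: [-0.3, -4.3, -2.9]
grip_width: 0.0301
grip_force: 2.0
```

Run:
```python
from h import *
rep()
```

```text
t 8.45 pos [ 0.4921 -0.0348  0.1016] toolphi 0.472 posphi 0.343 r 0.1082 F tool(rad,tan,down) [-1.68 -3.98  2.86] w 0.0301 2.0475221425294876 tilt [-0.    -0.001] j6 -1.28
```

Call:
{"name": "step_arm", "arguments": {"moves": [[30, [0.7, 5.4, 0.4], [0, 0, 0.05]], [30, [1.1, 10.9, 0.8], [0, 0, 0.1]], [30, [1.2, 16.4, 1], [0, 0, 0.15]], [30, [1.2, 18.6, 1.1], [0, 0, 0.17]]]}}

```text
time_s: 8.85
position: [0.4994, -0.0177, 0.1005]
ee_rot: [-0.991, -2.981, 0.001]
ft_force: [0.2, -5.3, -1.4]
grip_width: 0.0304
grip_force: 2.0
```

Run:
```python
from h import *
rep()
```

```text
t 8.85 pos [ 0.4994 -0.0177  0.1005] toolphi 0.642 posphi 0.515 r 0.1087 F tool(rad,tan,down) [-3.31 -4.17  1.38] w 0.0304 2.041430175304413 tilt [ 0.    -0.001] j6 -1.07
```

Call:
{"name": "step_arm", "arguments": {"moves": [[30, [0.4, 5.4, 0.3], [0, 0, 0.05]], [30, [0.2, 10.9, 0.6], [0, 0, 0.1]], [30, [0.2, 13, 0.7], [0, 0, 0.12]]]}}

```text
time_s: 9.15
position: [0.5065, -0.0068, 0.0997]
ee_rot: [-1.167, -2.914, 0.001]
ft_force: [-2.3, -2.7, 0.9]
grip_width: 0.0299
grip_force: 2.3
```

Run:
```python
from h import *
rep()
```

```text
t 9.15 pos [ 0.5065 -0.0068  0.0997] toolphi 0.762 posphi 0.634 r 0.1087 F tool(rad,tan,down) [-0.2  -3.52 -0.88] w 0.0299 2.3243218660354614 tilt [ 0.002 -0.001] j6 -0.93
```

Call:
{"name": "step_arm", "arguments": {"moves": [[30, [0.5, 5.4, 0.2], [0, 0, 0.05]], [30, [0.6, 10.9, 0.5], [0, 0, 0.1]], [30, [0.4, 16.4, 0.7], [0, 0, 0.15]], [30, [0.2, 18.6, 0.8], [0, 0, 0.17]], [30, [0.1, 20.7, 0.9], [0, 0, 0.19]]]}}

```text
time_s: 9.65
position: [0.5203, 0.0085, 0.0987]
ee_rot: [-1.437, -2.79, 0.001]
ft_force: [-6.2, -0.7, 3.1]
grip_width: 0.0301
grip_force: 2.5
```

Run:
```python
from h import *
rep()
gen(-.12,-1.61,13,20,e=.125,y0=-3,z0=-10)
```

```text
t 9.65 pos [0.5203 0.0085 0.0987] toolphi 0.952 posphi 0.825 r 0.1086 F tool(rad,tan,down) [ 2.99 -5.47 -3.08] w 0.0301 2.5097720324993134 tilt [ 0.003 -0.002] j6 -0.71
[20, [-3.1, -15.8, -10.0], [0, 0, -0.120]], [20, [-7.6, -28.7, -10.0], [0, 0, -0.244]], [20, [-13.6, -40.8, -10.0], [0, 0, -0.368]], [20, [-21.1, -52.2, -10.0], [0, 0, -0.493]], [20, [-29.9, -62.5, -10.0], [0, 0, -0.617]], [20, [-40.0, -71.7, -10.0], [0, 0, -0.741]], [20, [-51.1, -79.5, -10.0], [0, 0, -0.865]], [20, [-63.1, -86.0, -10.0], [0, 0, -0.989]], [20, [-75.7, -90.8, -10.0], [0, 0, -1.113]], [20, [-88.9, -94.1, -10.0], [0, 0, -1.238]], [20, [-102.4, -95.7, -10.0], [0, 0, -1.362]], [20, [-116.0, -95.6, -10.0], [0, 0, -1.486]], [20, [-129.5, -93.9, -10.0], [0, 0, -1.610]]
```

Call:
{"name": "step_arm", "arguments": {"moves": [[20, [0, -3, 0], [0, 0, 0]], [20, [0, -3, 0], [0, 0, 0]], [20, [0, -3, 0], [0, 0, 0]], [20, [0, -3, -5], [0, 0, 0]], [20, [0, -3, -10], [0, 0, 0]], [20, [0, -3, -10], [0, 0, 0]], [20, [-3.1, -15.8, -10], [0, 0, -0.12]], [20, [-7.6, -28.7, -10], [0, 0, -0.244]], [20, [-13.6, -40.8, -10], [0, 0, -0.368]], [20, [-21.1, -52.2, -10], [0, 0, -0.493]], [20, [-29.9, -62.5, -10], [0, 0, -0.617]], [20, [-40, -71.7, -10], [0, 0, -0.741]]]}}

```text
time_s: 10.85
position: [0.4857, -0.0656, 0.1082]
ee_rot: [-0.322, -3.125, -0.003]
ft_force: [3.6, 3.0, -6.5]
grip_width: 0.0224
grip_force: 60.3
```

```bash
python3 -c "
from h import *
rep();gen(-.125,-.89,7,20,e=.13)"
```

```text
t 10.85 pos [ 0.4857 -0.0656  0.1082] toolphi 0.205 posphi 0.051 r 0.1084 F tool(rad,tan,down) [-2.9   3.66  6.53] w 0.0224 60.310054421424866 tilt [0.    0.002] j6 -1.61
[20, [-2.6, -13.4, 0.0], [0, 0, -0.125]], [20, [-7.0, -26.7, 0.0], [0, 0, -0.253]], [20, [-13.0, -39.3, 0.0], [0, 0, -0.380]], [20, [-20.6, -51.0, 0.0], [0, 0, -0.508]], [20, [-29.6, -61.6, 0.0], [0, 0, -0.635]], [20, [-39.9, -71.1, 0.0], [0, 0, -0.762]], [20, [-51.3, -79.1, 0.0], [0, 0, -0.890]]
```

Call:
{"name": "step_arm", "arguments": {"moves": [[20, [0, 0, 0], [0, 0, 0]]]}}

```text
time_s: 10.95
position: [0.4858, -0.0659, 0.1083]
ee_rot: [-0.333, -3.123, -0.004]
ft_force: [2.1, 4.1, -7.0]
grip_width: 0.0223
grip_force: 60.3
```

Run:
```python
from h import *
rep()
s=cam("side")
a=cv2.resize(s["img"][230:310,240:340],(750,600),interpolation=2)
cv2.imwrite("pics/s4.png",a[:,:,::-1])
```

```text
t 10.95 pos [ 0.4858 -0.0659  0.1083] toolphi 0.212 posphi 0.049 r 0.1084 F tool(rad,tan,down) [-1.24  4.45  7.02] w 0.0223 60.290592312812805 tilt [0.001 0.002] j6 -1.61
```

View pics/s4.png

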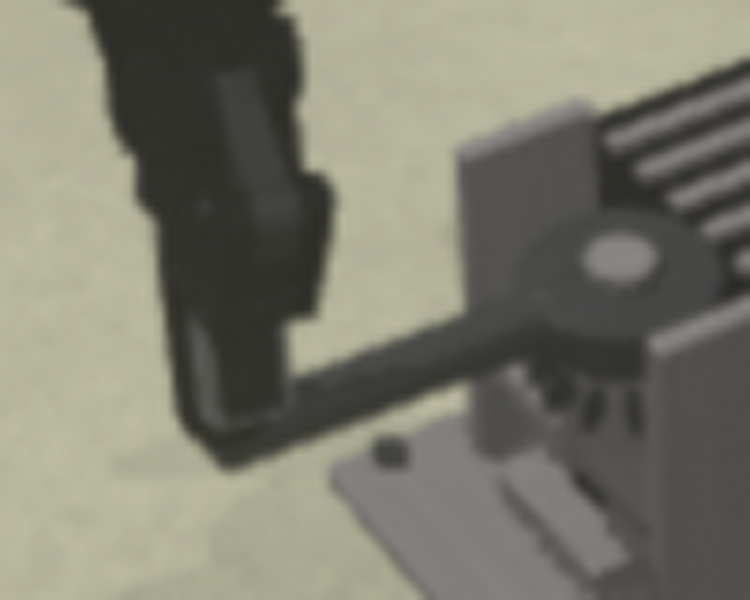

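The hub is raised (crown teeth visible under it), so the lever is lifted. I'll move on a little and check whether the side force grows.

Call:
{"name": "step_arm", "arguments": {"moves": [[20, [0, 0, -1.5], [0, 0, 0]], [20, [-2.6, -13.4, -1.5], [0, 0, -0.125]], [20, [-2.6, -13.4, -1.5], [0, 0, -0.125]]]}}

```text
time_s: 11.3
position: [0.4858, -0.0793, 0.1103]
ee_rot: [-0.137, -3.138, -0.002]
ft_force: [2.5, 5.6, -7.0]
grip_width: 0.0225
grip_force: 60.3
```

Run:
```python
from h import *
rep(); s=sensors.read_state(); print(s["ft_torque"])
```

```text
t 11.3 pos [ 0.4858 -0.0793  0.1103] toolphi 0.087 posphi -0.075 r 0.1085 F tool(rad,tan,down) [-1.96  5.76  7.04] w 0.0225 60.26413321495056 tilt [0.    0.001] j6 -1.76
[ 1.011281   -0.149256    0.44615412]
```

Run:
```python
from h import *
gen(-.13,-.77,6,20,e=.16)
```

```text
[20, [-3.2, -13.9, 0.0], [0, 0, -0.130]], [20, [-8.0, -27.0, 0.0], [0, 0, -0.258]], [20, [-14.5, -39.4, 0.0], [0, 0, -0.386]], [20, [-22.5, -50.9, 0.0], [0, 0, -0.514]], [20, [-32.0, -61.3, 0.0], [0, 0, -0.642]], [20, [-42.6, -70.3, 0.0], [0, 0, -0.770]]
```

Call:
{"name": "step_arm", "arguments": {"moves": [[20, [-3.2, -13.9, 0], [0, 0, -0.13]], [20, [-8, -27, 0], [0, 0, -0.258]], [20, [-14.5, -39.4, 0], [0, 0, -0.386]], [20, [-22.5, -50.9, 0], [0, 0, -0.514]], [20, [-32, -61.3, 0], [0, 0, -0.642]], [20, [-42.6, -70.3, 0], [0, 0, -0.77]], [20, [-42.6, -70.3, 0], [0, 0, -0.77]], [30, [-42.6, -70.3, 0], [0, 0, -0.77]], [30, [-42.6, -70.3, 5], [0, 0, -0.77]], [30, [-42.6, -70.3, 10], [0, 0, -0.77]]]}}

```text
time_s: 12.3
position: [0.5233, -0.154, 0.1018]
ee_rot: [-1.051, 2.958, -0.005]
ft_force: [-0.8, -0.1, 0.2]
grip_width: 0.0302
grip_force: 0.0
```

Run:
```python
from h import *
rep()
gen(.1,.4,4,30,e=.15,pitch=4.77)
```

```text
t 12.3 pos [ 0.5233 -0.154   0.1018] toolphi -0.682 posphi -0.864 r 0.1088 F tool(rad,tan,down) [ 0.62  0.43 -0.23] w 0.0302 0.0 tilt [-0.001 -0.004] j6 -2.64
[30, [1.1, 10.9, 0.5], [0, 0, 0.100]], [30, [1.1, 21.8, 1.0], [0, 0, 0.200]], [30, [-0.0, 32.7, 1.4], [0, 0, 0.300]], [30, [-2.2, 43.5, 1.9], [0, 0, 0.400]]
```

Call:
{"name": "step_arm", "arguments": {"moves": [[30, [0.7, 5.4, 0.2], [0, 0, 0.05]], [30, [1.1, 10.9, 0.5], [0, 0, 0.1]], [30, [1.2, 14.2, 0.7], [0, 0, 0.13]], [30, [1.2, 16.4, 0.8], [0, 0, 0.15]], [30, [1.1, 18.6, 0.8], [0, 0, 0.17]]]}}

```text
time_s: 12.8
position: [0.5106, -0.1407, 0.1007]
ee_rot: [-0.796, 3.037, -0.005]
ft_force: [1.5, -4.4, -0.2]
grip_width: 0.0302
grip_force: 2.4
```

```bash
cat >> h.py <<'E'
def tan():
    s=sensors.read_state(); R=Ro.from_rotvec(s["ee_rot"]).as_matrix(); p=s["position"]; d=p[:2]-AX; ph=np.arctan2(d[1],-d[0]); f=np.array(s["ft_force"])
    print("t %.2f z %.4f phi %.3f e %.3f Ftan %.2f Frad %.2f Fz %.2f Tz %.3f"%(s["time_s"],p[2],ph,toolphi(R)-ph,f[:2]@[np.sin(ph),np.cos(ph)],f[:2]@[-np.cos(ph),np.sin(ph)],f[2],s["ft_torque"][2]))
E
python3 -c "from h import *;tan()"
```

```text
t 12.80 z 0.1007 phi -0.695 e 0.183 Ftan -4.36 Frad 1.63 Fz -0.23 Tz 0.003
```

Call:
{"name": "step_arm", "arguments": {"moves": [[30, [0.4, 2.2, 0.1], [0, 0, 0.02]], [30, [0.7, 4.3, 0.2], [0, 0, 0.04]], [30, [1, 6.5, 0.3], [0, 0, 0.06]]]}}

```text
time_s: 13.1
position: [0.5058, -0.1352, 0.0999]
ee_rot: [-0.705, 3.061, -0.003]
ft_force: [1.5, -5.1, 2.0]
grip_width: 0.0299
grip_force: 2.5
```

```bash
python3 -c "from h import *;tan()"
```

```text
t 13.10 z 0.0999 phi -0.628 e 0.175 Ftan -4.97 Frad 1.80 Fz 2.01 Tz -0.016
```

Call:
{"name": "step_arm", "arguments": {"moves": [[30, [0.4, 2.2, 0.1], [0, 0, 0.02]], [30, [0.7, 4.3, 0.2], [0, 0, 0.04]], [30, [1, 6.5, 0.3], [0, 0, 0.06]]]}}

```text
time_s: 13.4
position: [0.502, -0.1297, 0.0996]
ee_rot: [-0.613, 3.081, -0.002]
ft_force: [1.2, -5.8, 1.4]
grip_width: 0.0301
grip_force: 2.5
```

```bash
python3 -c "from h import *;tan()"
```

```text
t 13.40 z 0.0996 phi -0.567 e 0.174 Ftan -5.59 Frad 2.07 Fz 1.41 Tz 0.007
```

Call:
{"name": "step_arm", "arguments": {"moves": [[30, [0.4, 2.2, 0.1], [0, 0, 0.02]], [30, [0.7, 4.3, 0.2], [0, 0, 0.04]], [30, [1, 6.5, 0.3], [0, 0, 0.06]]]}}

```text
time_s: 13.7
position: [0.4984, -0.124, 0.0991]
ee_rot: [-0.52, 3.098, -0.002]
ft_force: [0.4, -5.5, 1.7]
grip_width: 0.0297
grip_force: 2.5
```

```bash
python3 -c "from h import *;tan()"
```

```text
t 13.70 z 0.0991 phi -0.504 e 0.172 Ftan -4.97 Frad 2.28 Fz 1.70 Tz -0.038
```

Call:
{"name": "step_arm", "arguments": {"moves": [[30, [0.4, 2.2, 0.1], [0, 0, 0.02]], [30, [0.7, 4.3, 0.2], [0, 0, 0.04]], [30, [1, 6.5, 0.3], [0, 0, 0.06]]]}}

```text
time_s: 14.0
position: [0.4952, -0.118, 0.0987]
ee_rot: [0.427, -3.112, 0.001]
ft_force: [0.6, -5.1, 2.7]
grip_width: 0.0301
grip_force: 2.5
```

```bash
python3 -c "from h import *;tan()"
```

```text
t 14.00 z 0.0987 phi -0.442 e 0.170 Ftan -4.90 Frad 1.68 Fz 2.67 Tz -0.043
```

Call:
{"name": "step_arm", "arguments": {"moves": [[30, [0.4, 2.2, 0], [0, 0, 0.02]], [30, [0.7, 4.3, 0], [0, 0, 0.04]], [30, [1, 6.5, 0.1], [0, 0, 0.06]], [30, [1.2, 8.7, 0.2], [0, 0, 0.08]]]}}

```text
time_s: 14.4
position: [0.4916, -0.1096, 0.0983]
ee_rot: [0.302, -3.127, 0.0]
ft_force: [-0.6, -5.0, 2.4]
grip_width: 0.0298
grip_force: 2.5
```

```bash
python3 -c "from h import *;tan()"
```

```text
t 14.40 z 0.0983 phi -0.359 e 0.166 Ftan -4.45 Frad 2.34 Fz 2.41 Tz 0.020
```

Call:
{"name": "step_arm", "arguments": {"moves": [[30, [0.4, 2.2, 0], [0, 0, 0.02]], [30, [0.7, 4.3, 0], [0, 0, 0.04]], [30, [1, 6.5, 0.1], [0, 0, 0.06]], [30, [1.2, 8.7, 0.2], [0, 0, 0.08]]]}}

```text
time_s: 14.8
position: [0.4888, -0.1012, 0.098]
ee_rot: [0.177, -3.136, 0.0]
ft_force: [1.0, -5.4, 1.9]
grip_width: 0.0299
grip_force: 2.5
```

```bash
python3 -c "from h import *;tan()"
```

```text
t 14.80 z 0.0980 phi -0.278 e 0.165 Ftan -5.45 Frad 0.51 Fz 1.89 Tz -0.026
```

```bash
cat >> h.py <<'E'
def avg(n=4):
    for i in range(n): tan(); viewer.snapshot("top")
    tan()
E
python3 -c "from h import *;avg()"
```

```text
t 14.80 z 0.0980 phi -0.278 e 0.165 Ftan -5.45 Frad 0.51 Fz 1.89 Tz -0.026
t 14.85 z 0.0979 phi -0.275 e 0.163 Ftan -4.56 Frad 0.95 Fz 2.02 Tz 0.018
t 14.90 z 0.0979 phi -0.277 e 0.163 Ftan -3.88 Frad 1.77 Fz 2.97 Tz 0.010
t 14.95 z 0.0979 phi -0.278 e 0.163 Ftan -4.07 Frad 2.41 Fz 2.22 Tz -0.051
t 15.00 z 0.0980 phi -0.278 e 0.164 Ftan -3.95 Frad 1.84 Fz 2.42 Tz 0.044
```

Call:
{"name": "step_arm", "arguments": {"moves": [[30, [0.4, 2.2, 0], [0, 0, 0.02]], [30, [0.7, 4.3, 0], [0, 0, 0.04]], [30, [1, 6.5, 0.1], [0, 0, 0.06]]]}}

```text
time_s: 15.3
position: [0.4872, -0.095, 0.0979]
ee_rot: [-0.083, 3.14, -0.0]
ft_force: [1.1, -5.5, 0.9]
grip_width: 0.0302
grip_force: 2.5
```

```bash
python3 -c "from h import *;avg()"
```

```text
t 15.30 z 0.0979 phi -0.219 e 0.166 Ftan -5.57 Frad 0.10 Fz 0.95 Tz 0.047
t 15.35 z 0.0978 phi -0.216 e 0.164 Ftan -4.93 Frad 0.29 Fz 2.12 Tz -0.033
t 15.40 z 0.0978 phi -0.217 e 0.163 Ftan -4.72 Frad 1.35 Fz 1.76 Tz -0.010
t 15.45 z 0.0979 phi -0.218 e 0.164 Ftan -3.53 Frad 0.53 Fz 0.93 Tz 0.010
t 15.50 z 0.0978 phi -0.218 e 0.164 Ftan -4.36 Frad 0.41 Fz 1.79 Tz 0.025
```

Call:
{"name": "step_arm", "arguments": {"moves": [[30, [0.5, 3.3, 0], [0, 0, 0.03]], [30, [1, 6.5, 0.1], [0, 0, 0.06]], [30, [1.2, 8.7, 0.2], [0, 0, 0.08]], [30, [1.4, 10.9, 0.4], [0, 0, 0.1]]]}}

```text
time_s: 15.9
position: [0.4854, -0.0843, 0.0975]
ee_rot: [0.073, 3.14, -0.001]
ft_force: [1.1, -4.9, 0.9]
grip_width: 0.0297
grip_force: 2.6
```

```bash
python3 -c "from h import *;avg()"
```

```text
t 15.90 z 0.0975 phi -0.120 e 0.167 Ftan -4.96 Frad -0.46 Fz 0.93 Tz 0.030
t 15.95 z 0.0975 phi -0.118 e 0.165 Ftan -5.06 Frad -0.61 Fz 1.48 Tz 0.002
t 16.00 z 0.0975 phi -0.119 e 0.165 Ftan -4.65 Frad -1.44 Fz 0.21 Tz -0.003
t 16.05 z 0.0976 phi -0.120 e 0.165 Ftan -6.14 Frad -0.38 Fz 2.27 Tz 0.048
t 16.10 z 0.0975 phi -0.120 e 0.165 Ftan -4.59 Frad -0.86 Fz 0.36 Tz 0.007
```

Call:
{"name": "step_arm", "arguments": {"moves": [[30, [0.4, 2.2, 0.1], [0, 0, 0.02]], [30, [0.7, 4.3, 0.2], [0, 0, 0.04]], [30, [1, 6.5, 0.3], [0, 0, 0.06]]]}}

```text
time_s: 16.4
position: [0.4847, -0.078, 0.0973]
ee_rot: [0.167, 3.137, -0.001]
ft_force: [0.8, -5.7, 1.2]
grip_width: 0.0299
grip_force: 2.7
```

```bash
python3 -c "from h import *;avg()"
```

```text
t 16.40 z 0.0973 phi -0.062 e 0.168 Ftan -5.78 Frad -0.41 Fz 1.19 Tz 0.004
t 16.45 z 0.0972 phi -0.060 e 0.166 Ftan -5.10 Frad -1.67 Fz 1.09 Tz 0.004
t 16.50 z 0.0973 phi -0.060 e 0.166 Ftan -5.16 Frad -0.73 Fz 0.85 Tz 0.101
t 16.55 z 0.0973 phi -0.061 e 0.166 Ftan -5.90 Frad -1.15 Fz 0.97 Tz -0.022
t 16.60 z 0.0973 phi -0.061 e 0.166 Ftan -5.88 Frad -1.16 Fz -0.32 Tz 0.023
```

Call:
{"name": "step_arm", "arguments": {"moves": [[30, [0.4, 2.2, 0.1], [0, 0, 0.02]], [30, [0.7, 4.3, 0.2], [0, 0, 0.04]], [30, [1, 6.5, 0.3], [0, 0, 0.06]], [30, [1.2, 8.7, 0.4], [0, 0, 0.08]]]}}

```text
time_s: 17.0
position: [0.4845, -0.0694, 0.097]
ee_rot: [0.292, 3.127, -0.002]
ft_force: [1.2, -6.4, 0.5]
grip_width: 0.0299
grip_force: 3.0
```

```bash
python3 -c "from h import *;avg()"
```

```text
t 17.00 z 0.0970 phi 0.017 e 0.169 Ftan -6.40 Frad -1.26 Fz 0.49 Tz 0.046
t 17.05 z 0.0969 phi 0.019 e 0.167 Ftan -6.17 Frad -0.57 Fz 1.09 Tz 0.090
t 17.10 z 0.0969 phi 0.018 e 0.168 Ftan -5.87 Frad -1.99 Fz 1.12 Tz 0.042
t 17.15 z 0.0969 phi 0.018 e 0.167 Ftan -5.82 Frad -1.49 Fz 0.80 Tz 0.041
t 17.20 z 0.0969 phi 0.017 e 0.168 Ftan -5.78 Frad -1.44 Fz 0.97 Tz 0.114
```

Call:
{"name": "step_arm", "arguments": {"moves": [[30, [0.4, 2.2, 0.1], [0, 0, 0.02]], [30, [0.7, 4.3, 0.2], [0, 0, 0.04]], [30, [1, 6.5, 0.3], [0, 0, 0.06]], [30, [1.2, 8.7, 0.4], [0, 0, 0.08]], [30, [1.4, 10.9, 0.5], [0, 0, 0.1]], [30, [1.4, 13, 0.6], [0, 0, 0.12]]]}}

```text
time_s: 17.8
position: [0.4853, -0.0566, 0.0964]
ee_rot: [0.479, 3.105, -0.003]
ft_force: [0.3, -7.4, 2.8]
grip_width: 0.0302
grip_force: 3.5
```

```bash
python3 -c "from h import *;avg()"
```

```text
t 17.80 z 0.0964 phi 0.134 e 0.172 Ftan -7.33 Frad -1.32 Fz 2.79 Tz 0.067
t 17.85 z 0.0964 phi 0.136 e 0.171 Ftan -7.17 Frad -0.58 Fz 2.79 Tz 0.054
t 17.90 z 0.0964 phi 0.135 e 0.171 Ftan -6.54 Frad -0.80 Fz 2.24 Tz -0.000
t 17.95 z 0.0964 phi 0.134 e 0.171 Ftan -6.78 Frad -0.83 Fz 2.70 Tz 0.037
t 18.00 z 0.0964 phi 0.134 e 0.171 Ftan -6.05 Frad -1.66 Fz 2.76 Tz -0.027
```

Call:
{"name": "step_arm", "arguments": {"moves": [[30, [0.4, 2.2, 0.1], [0, 0, 0.02]], [30, [0.7, 4.3, 0.2], [0, 0, 0.04]], [30, [1, 6.5, 0.3], [0, 0, 0.06]], [30, [1.2, 8.7, 0.4], [0, 0, 0.08]], [30, [1.4, 10.9, 0.5], [0, 0, 0.1]]]}}

```text
time_s: 18.5
position: [0.4871, -0.046, 0.096]
ee_rot: [-0.633, -3.077, 0.004]
ft_force: [-0.6, -9.3, 3.3]
grip_width: 0.0299
grip_force: 3.9
```

```bash
python3 -c "from h import *;avg()"
```

```text
t 18.50 z 0.0960 phi 0.231 e 0.174 Ftan -9.18 Frad -1.57 Fz 3.26 Tz 0.050
t 18.55 z 0.0960 phi 0.233 e 0.173 Ftan -7.17 Frad -1.39 Fz 3.15 Tz 0.024
t 18.60 z 0.0960 phi 0.233 e 0.173 Ftan -8.18 Frad -0.92 Fz 2.88 Tz 0.057
t 18.65 z 0.0960 phi 0.232 e 0.173 Ftan -7.57 Frad -1.90 Fz 2.98 Tz 0.065
t 18.70 z 0.0960 phi 0.232 e 0.173 Ftan -7.71 Frad -1.62 Fz 2.27 Tz 0.072
```

```bash
python3 -c "
from h import *
gen(-.12,-1.09,9,20,e=.173,y0=-3,z0=-11)"
```

```text
[20, [-3.9, -15.6, -11.0], [0, 0, -0.120]], [20, [-8.8, -28.0, -11.0], [0, 0, -0.241]], [20, [-15.2, -39.6, -11.0], [0, 0, -0.363]], [20, [-23.0, -50.4, -11.0], [0, 0, -0.484]], [20, [-32.0, -60.1, -11.0], [0, 0, -0.605]], [20, [-42.1, -68.7, -11.0], [0, 0, -0.726]], [20, [-53.2, -76.1, -11.0], [0, 0, -0.848]], [20, [-65.0, -82.0, -11.0], [0, 0, -0.969]], [20, [-77.6, -86.4, -11.0], [0, 0, -1.090]]
```

Call:
{"name": "step_arm", "arguments": {"moves": [[30, [-0.5, -3, 0], [0, 0, 0]], [20, [-0.5, -3, 0], [0, 0, 0]], [20, [-0.5, -3, 0], [0, 0, 0]], [20, [-0.5, -3, 0], [0, 0, 0]], [20, [-0.5, -3, -5], [0, 0, 0]], [20, [-0.5, -3, -11], [0, 0, 0]], [20, [-0.5, -3, -11], [0, 0, 0]]]}}

```text
time_s: 19.4
position: [0.4861, -0.0483, 0.1053]
ee_rot: [-0.635, -3.076, 0.0]
ft_force: [5.9, -6.6, -6.8]
grip_width: 0.0227
grip_force: 62.1
```

```bash
python3 -c "from h import *;avg(1);rep()"
```

```text
t 19.40 z 0.1053 phi 0.209 e 0.198 Ftan -5.24 Frad -7.19 Fz -6.79 Tz -0.533
t 19.45 z 0.1052 phi 0.209 e 0.198 Ftan -4.50 Frad -6.60 Fz -6.67 Tz -0.495
t 19.45 pos [ 0.486  -0.0483  0.1052] toolphi 0.407 posphi 0.209 r 0.1104 F tool(rad,tan,down) [-7.36 -3.11  6.67] w 0.0228 62.05909967422485 tilt [ 0.001 -0.   ] j6 -1.37
```

```bash
python3 -c "
from h import *
gen(-.12,-1.09,9,20,e=.198)"
```

```text
[20, [-3.4, -12.7, 0.0], [0, 0, -0.120]], [20, [-8.3, -25.0, 0.0], [0, 0, -0.241]], [20, [-14.6, -36.7, 0.0], [0, 0, -0.363]], [20, [-22.3, -47.5, 0.0], [0, 0, -0.484]], [20, [-31.3, -57.2, 0.0], [0, 0, -0.605]], [20, [-41.4, -65.9, 0.0], [0, 0, -0.726]], [20, [-52.4, -73.2, 0.0], [0, 0, -0.848]], [20, [-64.3, -79.1, 0.0], [0, 0, -0.969]], [20, [-76.8, -83.6, 0.0], [0, 0, -1.090]]
```

Call:
{"name": "step_arm", "arguments": {"moves": [[20, [-3.4, -12.7, 0], [0, 0, -0.12]], [20, [-8.3, -25, 0], [0, 0, -0.241]], [20, [-14.6, -36.7, 0], [0, 0, -0.363]], [20, [-22.3, -47.5, 0], [0, 0, -0.484]], [20, [-31.3, -57.2, 0], [0, 0, -0.605]], [20, [-41.4, -65.9, 0], [0, 0, -0.726]], [20, [-52.4, -73.2, 0], [0, 0, -0.848]], [20, [-64.3, -79.1, 0], [0, 0, -0.969]], [20, [-76.8, -83.6, 0], [0, 0, -1.09]], [20, [-76.8, -83.6, 0], [0, 0, -1.09]]]}}

```text
time_s: 20.45
position: [0.5242, -0.1554, 0.1048]
ee_rot: [1.054, -2.959, -0.003]
ft_force: [3.9, -1.7, -7.5]
grip_width: 0.0225
grip_force: 62.2
```

```bash
python3 -c "from h import *;avg(1)"
```

```text
t 20.45 z 0.1048 phi -0.879 e 0.195 Ftan -4.12 Frad -1.15 Fz -7.54 Tz -0.560
t 20.50 z 0.1046 phi -0.875 e 0.192 Ftan -6.30 Frad -0.33 Fz -6.49 Tz -0.623
```

Call:
{"name": "step_arm", "arguments": {"moves": [[20, [0, 0, 4], [0, 0, 0]], [20, [0, 0, 8], [0, 0, 0]], [20, [0, 0, 8], [0, 0, 0]]]}}

```text
time_s: 20.8
position: [0.524, -0.1553, 0.0974]
ee_rot: [-1.052, 2.96, -0.0]
ft_force: [5.1, -5.4, -4.8]
grip_width: 0.0225
grip_force: 62.4
```

```bash
python3 -c "from h import *;avg(1)"
```

```text
t 20.80 z 0.0974 phi -0.877 e 0.194 Ftan -7.34 Frad 0.89 Fz -4.83 Tz -0.466
t 20.85 z 0.0975 phi -0.877 e 0.194 Ftan -6.99 Frad 1.10 Fz -5.25 Tz -0.478
```

Call:
{"name": "step_arm", "arguments": {"moves": [[20, [0, 0, 9.5], [0, 0, 0]], [30, [0, 0, 9.5], [0, 0, 0]], [34, [0, 0, 9.5], [0, 0, 0]], [45, [0, 0, 5], [0, 0, 0]], [50, [0, 0, 0], [0, 0, 0]], [50, [0, 0, -40], [0, 0, 0]], [50, [0, 0, -80], [0, 0, 0]], [50, [-60, -60, -120], [0, 0, 0]], [50, [-90, -90, -140], [0, 0, 0]]]}}

```text
time_s: 21.75
position: [0.6149, -0.164, 0.2243]
ee_rot: [-1.053, 2.957, -0.002]
ft_force: [0.5, -0.4, 0.6]
grip_width: 0.0502
grip_force: 0.0
```

Call:
{"name": "step_arm", "arguments": {"moves": [[50, [0, 0, -50], [0, 0, 0]], [50, [0, 50, -80], [0, 0, 0]], [50, [0, 100, -80], [0, 0, 0]], [50, [0, 150, -80], [0, 0, 0]], [50, [0, 200, -80], [0, 0, 0]], [50, [0, 250, -80], [0, 0, 0]], [50, [0, 250, -80], [0, 0, 0]]]}}

```text
time_s: 22.45
position: [0.4534, 0.0326, 0.3019]
ee_rot: [-1.06, 2.956, 0.002]
ft_force: [-0.5, 0.5, -0.1]
grip_width: 0.05
grip_force: 0.0
```

Run:
```python
from h import *
t=cam("top");s=cam("side")
a=cv2.resize(t["img"][210:310,330:430],(400,400),interpolation=2);b=cv2.resize(s["img"][230:330,270:370],(400,400),interpolation=2)
cv2.imwrite("pics/fin.png",np.hstack([a,b])[:,:,::-1])
```

```text
(no output)
```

View pics/fin.png

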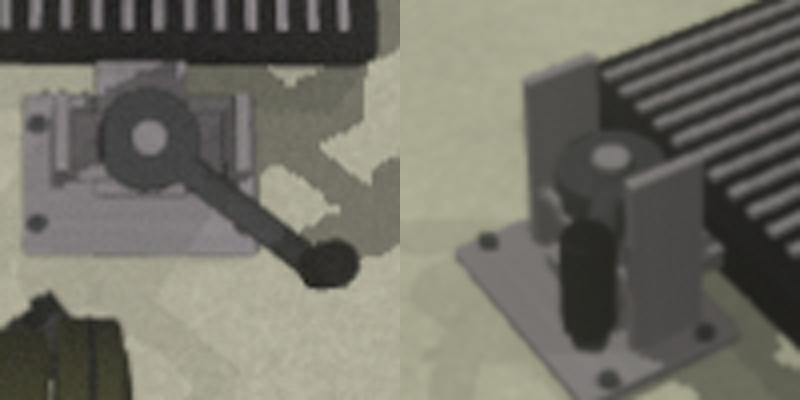

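Lever stands at the right-hand upright; knob top at top-view (412.8,276.3), side-view (316.8,287.3).

Run:
```python
from h import *
t=cam("top");s=cam("side")
k=tri(t,(412.75,276.25),s,(316.75,287.25));print(k)
h=tri(t,(367.3,244.2),s,(322.7,269.2));print(h)
d=k[0][:2]-AX;print(np.arctan2(d[1],-d[0]),np.hypot(*d), np.linalg.norm(k[0][:2]-(AX+.11*np.array([-np.cos(.705),-np.sin(.705)]))))
```

```text
(array([ 0.52534757, -0.15525709,  0.13492754]), np.float64(0.004250427991423449))
(array([ 0.59373317, -0.07089072,  0.08434478]), np.float64(0.0015958412846158502))
-0.8859336467448458 0.10852995353280309 0.019796963784898713
```

```bash
python3 -c "
from h import *
print(ctrl.close_job())"
```

```text
the job is handed in; nothing more can be done
None
```

I clamped the tray and handed the job in, with no verdict returned. The knob took a pull of about 7.6 N, and the lever is parked at the right-hand upright, about 20 mm from the park point. Its measured height shows it home in its teeth, and the mug, tin and bottle were not touched.

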